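# Clamp the cheese on the slicing board

### The job

Set the block of hard cheese on the board, its long side along the ram and in line with it, between the ram's sprung pad and the wooden end stop, and let go of it. Then pump the trigger against the upright handle, releasing it between strokes, until the pad holds the cheese against the stop with its spring about half pressed in - firm, never crushed by pressing the pad all the way in. Move the ram only with the trigger, knock nothing else about, and finish while still squeezing the trigger: the spring slackens as soon as you let go.

Things in the scene. Friction and masses are not known exactly. Their poses are not given: they have to be found in the camera images.
- press: Fixed slicing board of pale wood, 170 x 400 x 20 mm high, with a ratchet press. Origin: centre of the board's underside; z up, +y the way the ram travels, towards the end stop. Bed flat at z 20 mm, no side walls. The steel ratchet housing, 52 mm wide, spans y -170 to -85 mm, top at z 85 mm; handle and trigger stand up from it.
- stop (a point): Point on the inner face of the end stop (at press y +135 mm), on the centre line, 50 mm above the counter. The stop is a pale wooden fence 110 mm wide (x), 18 mm thick, its top 75 mm above the counter.
- handle (a point): Centre of the fixed upright handle of dark wood (press y -159 mm), 155 mm above the counter, the height of the squeezed trigger crossbar. Handle 30 mm wide in the press's x, 18 mm thick in its y (faces 9 mm either side of this point), top 190 mm above the counter.
- crossbar (a point): Centre of the trigger's crossbar: round steel bar along the press's x, 14 mm thick, 44 mm long, on top of a lever with its pivot 75 mm below. It is on the stop side (+y) of the handle: at rest 46 mm from the handle's centre in y, 150 mm above the counter; fully squeezed 20 mm, 155 mm. Width over handle and crossbar: 62 mm at rest, 36 mm squeezed.
- trigger (a joint): Angle, rad: 0 at rest (spring-returned), grows as the crossbar is pulled to the handle, 0.36 fully squeezed. Drives the ram 0.072 m per rad; on the way back the ratchet (8 mm teeth) clicks over and the ram stays. A stroke's first 0 to 8 mm of drive may be idle; strokes under 0.12 rad may do nothing. Squeeze needed at the crossbar: about the pad's force plus 5 N. Let go, the ram slips back to 3 N.
- ram (a joint): Travel of the ram, m, towards the stop: 0 back, 0.14 at most; starts at 0.02 to 0.06. Steel toothed bar 12 mm wide, 14 mm tall, centre line 50 mm above the counter, through the housing and up to 100 mm out behind the board's rear end. With the spring slack the pad's face lies at press y = ram - 0.042 m.
- pad_face (a point): Centre of the front face of the ram's pad: a pale wooden plate 50 mm wide (x), 46 mm tall, 6 mm thick, on a spring plunger at the ram's front end.
- pad (a joint): How far the pad is pressed in on its spring, in m: 0 slack, 0.020 bottomed; 1.5 N per mm. About 0.010 (15 N) is a good firm hold.
- cheese: Loose block of hard yellow cheese, 46 mm (its x) x 80 mm (its y) x 60 mm high, about 250 g; origin: centre of its underside, z up. It starts on the counter to the robot's left of the board.
- mug: Bystander: white mug, 80 mm across, 90 mm high. Origin at its underside.
- jar: Bystander: amber glass jar, 72 mm across, 100 mm high. Origin at its underside.
- pepper_mill: Bystander: dark wooden pepper mill, 54 mm across, 150 mm high. Origin at its underside.
- bowl: Bystander: blue bowl, 150 mm across, 60 mm high. Origin at its underside.
- spoon: Bystander: wooden spoon lying flat. Origin at its underside.
- ramekin: Bystander: white ramekin, 84 mm across, 45 mm high. Origin at its underside.
- tin: Bystander: low steel tin, 80 mm across, 36 mm high. Origin at its underside.
Not all that is in view belongs to the job. Of the things like the cheese, leave any that is purple; of the rest the smaller one is meant.

How it is judged:
On the way, in this order (a step that is already met when the one before it is completed fails the run):
1. the cheese stands on the board between pad and stop, long side along the ram, let go, the pad not yet on it (z of cheese in the frame of press between 0.017 and 0.025 m and x of cheese in the frame of press between -0.025 and 0.025 m and y of cheese in the frame of press between 0 and 0.1 m and angle between the y axis of cheese and the y axis of press, either way round below 0.25 rad and contact force between cheese and the arm below 0.1 N and contact force between cheese and the fingers below 0.1 N and contact force between pad and cheese below 0.3 N), for 0.1 s.
2. a stroke of the trigger, the ram driven forward (value of joint trigger above 0.12 rad and contact force between the fingers and press above 0.5 N).
3. the trigger released after a stroke (value of joint trigger below 0.12 rad).
4. the pad presses the cheese firmly (contact force between pad and cheese above 6 N and value of joint trigger above 0.05 rad), for 0.2 s.
At the end, for the whole second after the job is handed in: The fingers still squeeze the trigger (over 2 N, over 0.05 rad); the pad presses the cheese with 6 to 26 N (spring 4 to 17.5 mm in); the cheese stands on the board against the stop (within 7 mm), within 30 mm of the centre line and 0.25 rad of its direction, at rest, untouched (all of step 4 and contact force between pad and cheese below 26 N and value of joint pad between 0.004 and 0.0175 m and contact force between the fingers and press above 2 N and velocity of joint trigger below 0.1 rad/s and y of cheese in the frame of press between 0.088 and 0.1 m and x of cheese in the frame of press between -0.03 and 0.03 m and z of cheese in the frame of press between 0.017 and 0.025 m and angle between the y axis of cheese and the y axis of press, either way round below 0.25 rad and angle between cheese's own z axis and vertical below 0.1 rad and contact force between cheese and the arm below 0.1 N and contact force between cheese and the fingers below 0.1 N and linear speed of cheese below 0.02 m/s); the arm keeps its last pose, push and grip.
It fails at once if the cheese is crushed (pad bottomed, over 30 N) (contact force between pad and cheese above 30 N or value of joint pad above 0.0195 m).
It fails at once if the ram or its pad is pushed by the robot itself (contact force between any of the fingers, the arm and ram above 1 N).
It fails at once if a bystander is knocked about (moved over 30 mm) (distance of any of mug, jar, pepper_mill, bowl, spoon, ramekin, tin from where it was at the start of the episode above 0.03 m).
It also fails if it takes over 72 s, if anything falls off the work surface, if the arm or the gripper's body presses on something with over 40 N, if the wrist force passes 120 N, or if a joint passes its speed limit or range.

### The arm

A 7-joint arm with a two-finger parallel gripper is mounted at the origin on the work surface. World frame = base frame: x ahead of the robot, y to its left, z up, the work surface at z = 0. Lengths are in m, angles in rad, forces in N, time in s.
With the tool pointing down it reaches from about 0.4 to 0.875 m from the base axis. Payload 19.3 kg.
Tool frame: the origin (TCP) lies at the very end of the fingers, on their centre line; the grasp point (between the pads) lies 19 mm behind it (bot.grasp_offset is the distance from the TCP to the grasp point, in m); z points along the fingers, y is the line along which they close (so a half turn about z gives the same grasp; the last joint's range is limited). The gripper opens to 85 mm and grips with 20 to 120 N. Pads are 22 mm wide; open, the fingers measure 114 mm over their backs; the gripper's body (76 mm by 85 mm) begins 54 mm behind the grasp point. The pads swing forward as they close: fully open they stand 13 mm farther back than shut.
Start: joints at [1.24, 0.521, -0.036, 1.599, 0.021, 1.021, -0.113], TCP at [0.161, -0.604, 0.231] pointing down, gripper open.
Joint ranges: [-2.91, 2.91], [-0.3, 2.13], [-1.5, 1.42], [0.17, 2.43], [-1.26, 4.41], [0.16, 1.93], [-2.52, 2.52]. Speed limits (rad/s): [1.89, 1.89, 2.39, 2.39, 3.01, 3.01, 3.01].

### API

Orientations are given as a rotation vector (axis times angle).
In Python, from station import bot gives the robot as it stands.
- The arm moves only by the tool servo_tool, never from a script. Its argument "plan" is one flat list of numbers, 7 for each row, row after row: the turn, a rotation vector about the tool's x, y, z in rad, then the shift along the tool's x, y, z in cm, then the finger opening in cm, from 0 to 8.54. A call has exactly 8 rows; each row is the pose to reach, as a shift and turn from the pose commanded when the call began, along the tool's axes at that moment; what a row does not reach only later rows make up. A row lasts 1/10 s, in which the tool goes at most 50 mm and 8.59 degrees, less where a joint would pass 70% of its speed; a pose out of reach is approached as far as the arm can. A call with a gripper value outside its range is refused whole. The fingers move at their own pace and stop on an object; "grip_force" is the grip in N (left out, the last holds). Time passes only in rows, so rows that repeat a pose let the fingers close, or fill a call up. It gives the time, the measured TCP pose, the force, the opening and the grip force at its end, in the units of the state.
- bot.read_state(): the state, without advancing time (a new reading comes with each control period).
- bot.capture(name): name is "side" or "top" or "wrist"; returns a dict with "img" (384x512x3 uint8, red, green, blue), "mtx" (3x3 intrinsics, pixels), "cam_to_world" (4x4, takes a point from camera to world coordinates). Camera axes: x right, y down, z forward; pixel columns grow to the right and rows downward; lengths in m; the calibration is good to about 2 mm. The wrist camera is an equidistant fisheye: a pixel r from the principal point sees the ray r / f radians off the axis. A picture is of the moment at which its call begins. There is no depth.
- bot.finish_job(): hands the job in; it is judged then, once.
The state is a dict: "clock": time; "joint_positions": joint angles; "qd": joint speeds; "joint_torque": joint torques, N m; "tcp_pos": TCP position; "ee_rot": TCP orientation; "ft_force": force on the tool from outside, world axes, zero at the start; "moment": the same for the moment, N m; "width": finger opening in m; "grasp_force": force on a finger pad.
Only numpy, scipy, OpenCV 4.12 (cv2) and the standard library are available. Lean on these libraries where they do the work, as an engineer would, in place of code of your own. Each camera call takes 0.05 s, during which the arm holds its last target. There are 200 camera calls.

## Working session

There is one attempt and no reset: what is moved stays moved. The work goes in short steps, Python scripts to look and compute and a tool call to move; the robot and the scene stay as the last step left them, time stands still between calls to the robot, and variables do not carry over. Pictures are saved under pics/ and viewed, at most 10 in all, crops included, and the job is handed in when it is done.

Besides the shell and the picture viewer there is one more tool, called as name(argument=value, ...) on one line, values as JSON. servo_tool: Moves the arm, as the interface text tells. Its arguments: {"type":"object","properties":{"plan":{"type":"array"},"grip_force":{"type":"number"}},"required":["plan"]}

```bash
mkdir -p pics
cat > h.py <<'E'
import numpy as np, cv2
from station import bot
def save(n,f):
    c=bot.capture(n); cv2.imwrite(f'pics/{f}.png',c['img'][:,:,::-1]); np.savez(f'pics/{f}.npz',**c); return c
def load(f): return np.load(f'pics/{f}.npz')
def ray(c,p,fish=False):
    K=c['mtx'];T=c['cam_to_world']
    v=np.array([(p[0]-K[0,2])/K[0,0],(p[1]-K[1,2])/K[1,1]])
    if fish:
        r=np.linalg.norm(v); d=np.r_[v/r*np.sin(r),np.cos(r)] if r>0 else np.array([0,0,1.])
    else: d=np.r_[v,1]
    d=T[:3,:3]@d; return T[:3,3],d/np.linalg.norm(d)
def atz(c,p,z,fish=False):
    o,d=ray(c,p,fish); return o+d*(z-o[2])/d[2]
def tri(rs):
    A=0;b=0
    for o,d in rs:
        P=np.eye(3)-np.outer(d,d);A=A+P;b=b+P@o
    x=np.linalg.solve(A,b); return x,[np.linalg.norm((np.eye(3)-np.outer(d,d))@(x-o)) for o,d in rs]
def proj(c,X,fish=False):
    T=np.linalg.inv(c['cam_to_world']);q=T[:3,:3]@np.asarray(X)+T[:3,3];K=c['mtx']
    if fish:
        s=np.hypot(q[0],q[1]);v=q[:2]/s*np.arctan2(s,q[2])
    else: v=q[:2]/q[2]
    return K[0,0]*v[0]+K[0,2],K[1,1]*v[1]+K[1,2]
E
python3 - <<'E'
from h import *
a=save('side','s0');b=save('top','t0')
print(a['cam_to_world'],b['cam_to_world'],a['mtx'],bot.read_state())
for f in 'st': 
    i=cv2.imread(f'pics/{f}0.png'); cv2.imwrite(f'pics/{f}0b.png',cv2.resize(i,(800,600),interpolation=cv2.INTER_CUBIC))
E
```

```text
[[-0.90614289 -0.32079623  0.27567161  0.18448209]
 [-0.42250159  0.65576632 -0.62566999  0.80686867]
 [ 0.01993642 -0.68341811 -0.72975491  1.10090662]
 [ 0.          0.          0.          1.        ]] [[-1.04806246e-03 -9.82172028e-01  1.87981405e-01  2.65016179e-01]
 [-9.99997251e-01  1.42368194e-03  1.86316834e-03 -1.98124354e-02]
 [-2.09757756e-03 -1.87978935e-01 -9.82170820e-01  1.48903128e+00]
 [ 0.00000000e+00  0.00000000e+00  0.00000000e+00  1.00000000e+00]] [[371.50789892   0.         261.01146003]
 [  0.         371.50789892 191.12336735]
 [  0.           0.           1.        ]] {'clock': 0.1, 'joint_positions': array([ 1.2398029 ,  0.52197694, -0.0363119 ,  1.59993432,  0.02118992,
        1.02113224, -0.11284009]), 'qd': array([ 0.00128568, -0.00136969, -0.00238229, -0.00258432,  0.00042802,
       -0.0003688 , -0.00078889]), 'joint_torque': array([ 4.39823387e-03, -9.28508735e+01,  1.98420748e+00, -3.70540524e+01,
        1.80969917e-02,  5.12608560e-03,  6.87823626e-05]), 'tcp_pos': array([ 0.16103559, -0.6035793 ,  0.2307754 ]), 'ee_rot': array([-3.11390006e+00, -4.08248416e-01,  3.33524171e-04]), 'ft_force': array([-0.18280521,  0.20950472, -0.52621439]), 'moment': array([-0.01798133,  0.01889435, -0.07232806]), 'grasp_force': 0.0, 'width': 0.08548673083028364}
```

View pics/t0b.png

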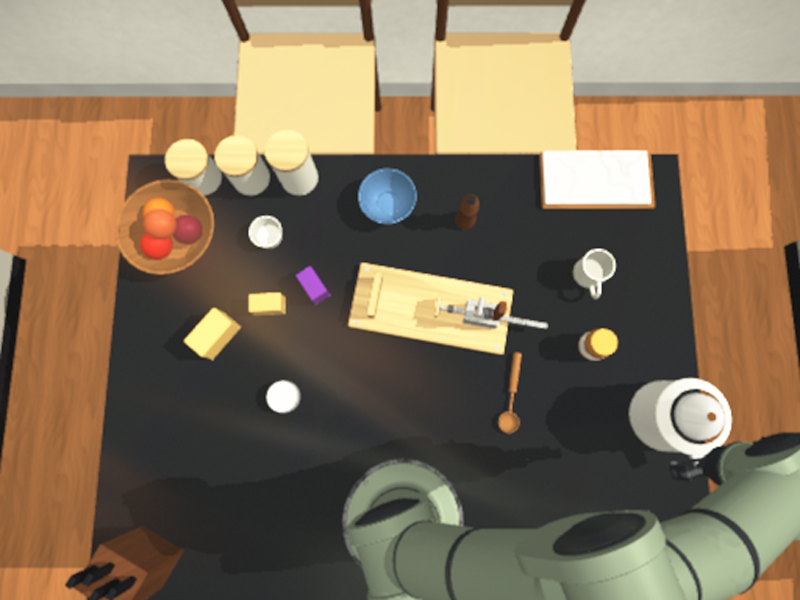

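View pics/s0b.png

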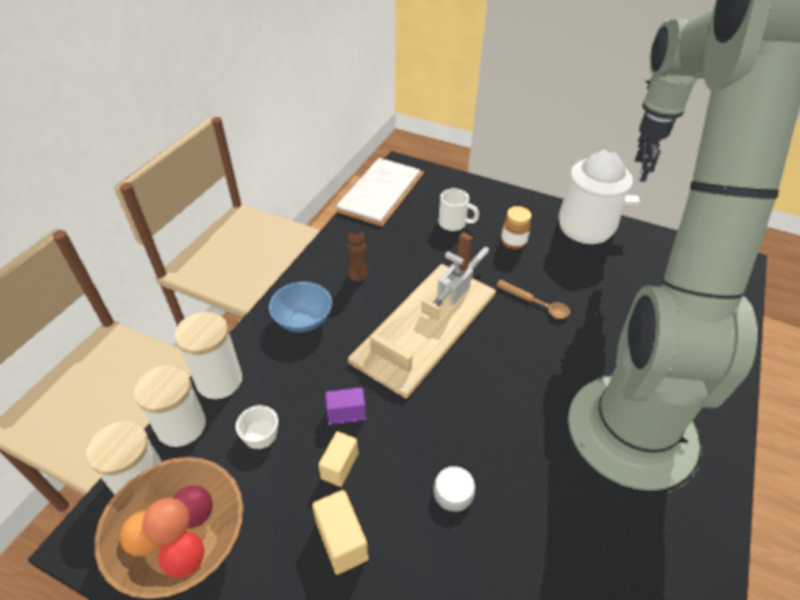

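Top view (800x600 scale): the target cheese is the smaller yellow block at (266,303). The purple one is at (312,285) and the big one at (212,334). The board spans (348..513, 263..353), with the stop at left (373,297) and the handle at right (500,311). In the side view the cheese is at (339,459).

Run:
```python
from h import *
from scipy.optimize import minimize
a,b=load('s0'),load('t0'); ms=[]
for c,p in((a,(339*.64,459*.64)),(b,(266*.64,303*.64))):
    hsv=cv2.cvtColor(c['img'],cv2.COLOR_RGB2HSV)
    m=cv2.inRange(hsv,(18,60,60),(36,255,255)); n,l,s,_=cv2.connectedComponentsWithStats(m)
    k=l[int(p[1]),int(p[0])]; print(k,s[k]); ms.append((c,(l==k).astype(np.uint8)))
def box(x,y,t,w,d,h,z0=0):
    R=np.array([[np.cos(t),-np.sin(t)],[np.sin(t),np.cos(t)]])
    return [np.r_[R@[i*w/2,j*d/2]+[x,y],z] for i in(-1,1) for j in(-1,1) for z in(z0,z0+h)]
S=8
def cost(q):
    r=0
    for c,m in ms:
        P=np.array([proj(c,X) for X in box(*q[:3],*dims)])
        hull=cv2.convexHull(((P+.5)*16).astype(np.int32).reshape(-1,1,2))
        # supersampled via crop
        x0,y0,w,h=cv2.boundingRect(m); x0-=10;y0-=10;w+=20;h+=20
        M=cv2.resize(m[y0:y0+h,x0:x0+w],None,fx=S,fy=S,interpolation=cv2.INTER_NEAREST)
        H=np.zeros_like(M); pts=((P+.5-[x0,y0])*S).astype(np.int32)
        cv2.fillConvexPoly(H,cv2.convexHull(pts.reshape(-1,1,2)),1)
        r+=1-(M&H).sum()/(M|H).sum()
    return r
g=atz(b,(262*.64,303*.64),.05); best=None
for dims in((.046,.08,.06),(.046,.08,.05),(.046,.08,.07)):
  rs=[minimize(cost,[g[0],g[1],t],method='Nelder-Mead',options=dict(initial_simplex=[[g[0],g[1],t],[g[0]+.01,g[1],t],[g[0],g[1]+.01,t],[g[0],g[1],t+.2]])) for t in(-.2,.1)]
  r=min(rs,key=lambda r:r.fun); print(dims,r.x,r.fun)
def crop(f,x,y,w,h,sc): return cv2.resize(cv2.imread(f'pics/{f}.png')[y:y+h,x:x+w],None,fx=sc,fy=sc,interpolation=cv2.INTER_CUBIC)
t=crop('t0',215,160,150,75,4); s=crop('s0',215,140,110,120,5)[:,:]
cv2.imwrite('pics/tc.png',crop('t0',215,160,140,75,5)); cv2.imwrite('pics/sc.png',crop('s0',215,140,110,120,5))
```

```text
16 [203 275  27  36 648]
18 [158 187  25  15 337]
(0.046, 0.08, 0.06) [0.52926907 0.34570925 0.04782244] 0.1280126751543751
(0.046, 0.08, 0.05) [0.52966017 0.34722729 0.05527092] 0.22114573043737973
(0.046, 0.08, 0.07) [0.52817959 0.34630014 0.05258757] 0.1406659546914515
```

View pics/tc.png

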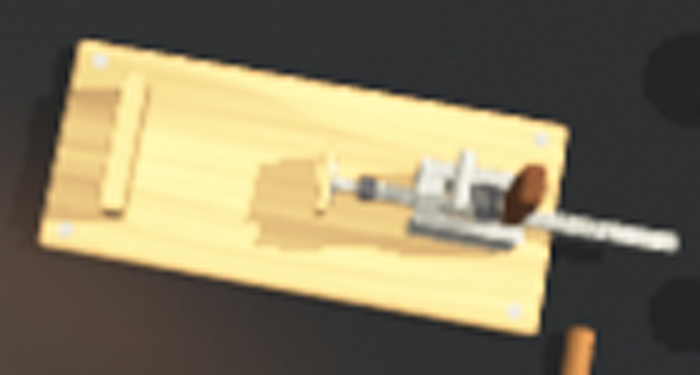

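View pics/sc.png

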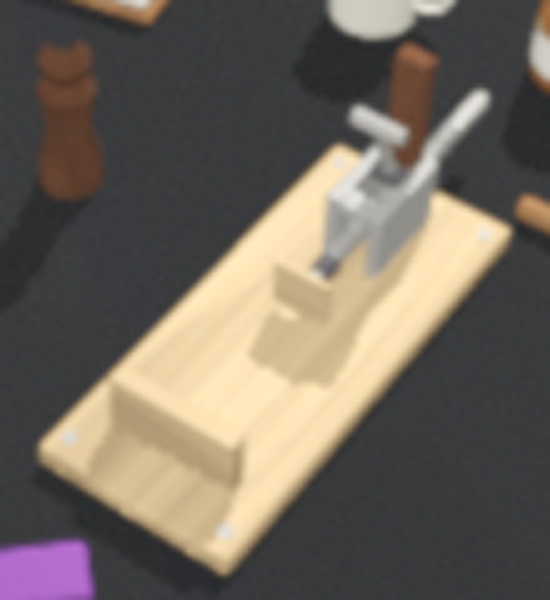

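Crops: board corners are top A(80,40), B(568,126), C(538,333), D(40,245), and side A(40,450), D(225,570), B(340,145), C(510,232). The crossbar is at top (467,178) and side (380,125). The handle top is at top (535,178) and side (418,58).

Run:
```python
from h import *
a,b=load('s0'),load('t0')
T=lambda u,v:((u+.5)/5-.5+215,(v+.5)/5-.5+160)
Sd=lambda u,v:((u+.5)/5-.5+215,(v+.5)/5-.5+140)
tp=[(80,40),(568,126),(538,333),(40,245)]; sp=[(40,450),(340,145),(510,232),(225,570)]
Q=[]
for p,q in zip(tp,sp):
    x,e=tri([ray(b,T(*p)),ray(a,Sd(*q))]); Q.append(x); print(x.round(4),np.round(e,4),atz(b,T(*p),.02)[:2].round(4),atz(a,Sd(*q),.02)[:2].round(4))
loc=np.array([[.085,.2],[.085,-.2],[-.085,-.2],[-.085,.2]])
from scipy.optimize import least_squares
def W(q,p): c,s=np.cos(q[2]),np.sin(q[2]); return np.array([q[0]+c*p[0]-s*p[1],q[1]+s*p[0]+c*p[1],p[2]])
def f(q):
    r=[]
    for l,p,s in zip(loc,tp,sp):
        X=W(q,[*l,.02]); r+=list(np.subtract(proj(b,X),T(*p)))+list(np.subtract(proj(a,X),Sd(*s)))
    return r
q=least_squares(f,[.53,-.06,0]).x; print('press',q.round(4),np.round(f(q),2)); np.save('press.npy',q)
R=np.array([[np.cos(q[2]),-np.sin(q[2])],[np.sin(q[2]),np.cos(q[2])]])
for n,p,s in(('crossbar',(467,178),(380,125)),('handletop',(535,178),(418,58)),('ramend',(675,241),(482,98)),('padtop',(327,182),(303,280)),('stop_top_near',(148,88),(122,376))):
    x,e=tri([ray(b,T(*p)),ray(a,Sd(*s))]); print(n,x.round(4),np.round(e,4),'press',(R.T@(x[:2]-q[:2])).round(4))
for n,l in(('stop',[0,.135,.05]),('bar',[0,-.113,.15]),('handle',[0,-.159,.155]),('target',[0,.06,.02])): print(n,W(q,l).round(4))
```

```text
[0.64   0.1108 0.0141] [0.0004 0.0004] [0.6389 0.1103] [0.6372 0.1145]
[ 0.5678 -0.2831  0.0153] [0.0003 0.0003] [ 0.5672 -0.2823] [ 0.5659 -0.2785]
[ 0.4032 -0.2545  0.0101] [0.001 0.001] [ 0.4012 -0.253 ] [ 0.4022 -0.2448]
[0.4747 0.1413 0.0067] [0.0014 0.0014] [0.4715 0.1396] [0.4726 0.1495]
press [ 0.5199 -0.0686 -0.1799] [-0.64 -0.1  -0.3  -0.52 -0.42 -0.13 -0.21 -0.44 -0.71  0.2   0.85 -0.72
 -0.95 -0.14  0.89 -1.29]
crossbar [ 0.5024 -0.1847  0.147 ] [0.0001 0.0001] press [ 0.0036 -0.1173]
handletop [ 0.4941 -0.2286  0.1834] [0.0019 0.0019] press [ 0.0033 -0.1621]
ramend [ 0.4701 -0.3573  0.0478] [0.0001 0.0001] press [ 0.0027 -0.293 ]
padtop [ 0.5165 -0.0862  0.0624] [0.0021 0.0021] press [-0.0002 -0.0179]
stop_top_near [0.5953 0.0541 0.058 ] [0.005 0.005] press [0.0522 0.1342]
stop [0.544  0.0642 0.05  ]
bar [ 0.4997 -0.1798  0.15  ]
handle [ 0.4914 -0.2251  0.155 ]
target [ 0.5306 -0.0096  0.02  ]
```

servo_tool(plan=[0,0,-0.1,1,-3,-3,8.5,0,0,-0.2,3,-6,-5,8.5,0,0,-0.3,5,-9,-7,8.5,0,0,-0.4,7,-12,-9,8.5,0,0,-0.5,9,-14,-10,8.5,0,0,-0.65,11,-16,-10,8.5,0,0,-0.8,13,-17,-10,8.5,0,0,-0.9,14,-17,-10,8.5], grip_force=30)

```text
clock: 0.9
tcp_pos: [0.2538, -0.4018, 0.3316]
ee_rot: [2.62, 1.733, 0.0]
ft_force: [-0.3, -1.1, -0.1]
width: 0.0849
grasp_force: 0.0
```

```bash
cat >> h.py <<'E'
from scipy.spatial.transform import Rotation as Ro
def go(xyz,yaw,s=None):
    "tool delta to TCP xyz with tool z down, tool y at world yaw (mod pi)"
    s=s or bot.read_state(); R=Ro.from_rotvec(s['ee_rot']).as_matrix(); best=None
    for y in(yaw,yaw+np.pi):
        ty=np.array([np.cos(y),np.sin(y),0]);tz=np.array([0,0,-1.]);G=np.c_[np.cross(ty,tz),ty,tz]
        rv=Ro.from_matrix(R.T@G).as_rotvec()
        sh=R.T@(np.asarray(xyz)-s['tcp_pos'])*100
        print('rot',rv.round(3),'shift',sh.round(2))
E
python3 -c "
from h import *
s=bot.read_state();print(s['clock'],s['tcp_pos'],s['joint_positions'].round(3))
go([.53,.34,.2],.048);go([.5,-.0,.3],.048)"
```

```text
0.9 [ 0.25375657 -0.40184316  0.3316148 ] [ 1.128  0.187 -0.287  1.833  0.058  1.13   0.42 ]
rot [ 0.    0.   -0.45] shift [79.08 -3.6  13.15]
rot [ 0.000e+00 -1.000e-03  2.692e+00] shift [79.08 -3.6  13.15]
rot [ 0.    0.   -0.45] shift [46.62  6.94  3.16]
rot [ 0.000e+00 -1.000e-03  2.692e+00] shift [46.62  6.94  3.16]
```

servo_tool(plan=[0,0,-0.05,5,2,0,8.5,0,0,-0.1,10,4,0,8.5,0,0,-0.15,15,6,0,8.5,0,0,-0.2,20,7,0,8.5,0,0,-0.25,25,8,0,8.5,0,0,-0.35,30,8,0,8.5,0,0,-0.4,35,8,0,8.5,0,0,-0.45,40,7,0,8.5])

```text
clock: 1.7
tcp_pos: [0.4734, -0.0762, 0.3311]
ee_rot: [-2.174, -2.267, -0.0]
ft_force: [1.2, 0.1, -0.1]
width: 0.0851
grasp_force: 0.0
```

```bash
python3 -c "
from h import *
s=bot.read_state();print(s['clock'],s['tcp_pos'],s['joint_positions'].round(3))
go([.53,.34,.2],.048)"
```

```text
1.7 [ 0.47337934 -0.07621465  0.3311101 ] [ 0.561  0.228 -0.625  1.811  0.145  1.149 -0.07 ]
rot [-0.    -0.    -0.006] shift [41.34  7.4  13.12]
rot [-0.     0.     3.135] shift [41.34  7.4  13.12]
```

```bash
python3 -c "
from h import *
c=save('wrist','w0');print(c['mtx'],c['cam_to_world'].round(3))"
```

```text
[[297.31863964   0.         258.37733524]
 [  0.         297.31863964 191.01631087]
 [  0.           0.           1.        ]] [[ 0.999  0.04   0.014  0.471]
 [ 0.043 -0.949 -0.313  0.005]
 [ 0.001  0.313 -0.95   0.474]
 [ 0.     0.     0.     1.   ]]
```

servo_tool(plan=[0,0,0,5,1,0,8.5,0,0,0,10,2,0,8.5,0,0,0,15,3,1,8.5,0,0,0,20,4,3,8.5,0,0,0,25,5,5,8.5,0,0,0,30,6,7,8.5,0,0,0,35,7,9,8.5,0,0,0,40,7.5,11,8.5])

```text
clock: 2.55
tcp_pos: [0.5297, 0.3012, 0.23]
ee_rot: [2.177, 2.265, -0.001]
ft_force: [0.8, -0.8, 1.1]
width: 0.0849
grasp_force: 0.0
```

```bash
python3 -c "
from h import *
c=save('wrist','w1');print(c['cam_to_world'].round(3))
s=bot.read_state();print(s['clock'],s['tcp_pos'],s['joint_positions'].round(3))
go([.529,.346,.02],.048)
cv2.imwrite('pics/w01.png',np.hstack([cv2.resize(cv2.imread(f'pics/w{i}.png'),(400,300)) for i in (0,1)]))
"
```

```text
[[ 0.999  0.038  0.013  0.528]
 [ 0.04  -0.949 -0.314  0.383]
 [ 0.     0.314 -0.949  0.372]
 [ 0.     0.     0.     1.   ]]
2.6 [0.526858   0.3088569  0.22717186] [-0.171  0.58  -0.681  1.617  0.395  1.088 -0.911]
rot [-0.004 -0.003 -0.002] shift [ 3.64  0.47 20.73]
rot [-0.004  0.006  3.14 ] shift [ 3.64  0.47 20.73]
```

View pics/w01.png

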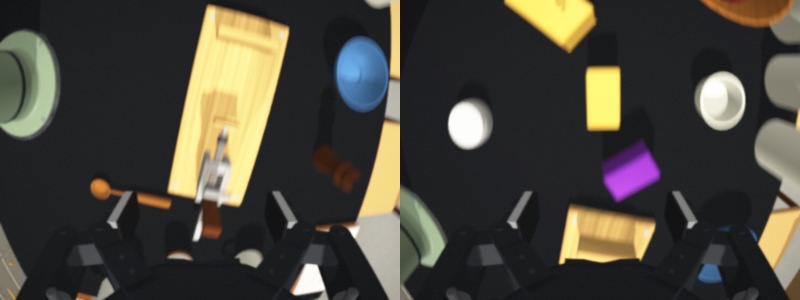

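Right half of the picture: the target cheese is at (603,98), nearly aligned with the tool; purple is at (630,170) and the big one at (553,15). Next I refine the cheese from the wrist view.

```bash
cat > fit.py <<'E'
from h import *
from scipy.optimize import minimize
def fitbox(views,g,dims,z0=0,lo=(18,60,60),S=6):
    "views: (capture,pixel,fish)"
    ms=[]
    for c,p,f in views:
        m=cv2.inRange(cv2.cvtColor(c['img'],cv2.COLOR_RGB2HSV),lo,(36,255,255)); l=cv2.connectedComponents(m)[1]
        m=(l==l[int(p[1]),int(p[0])]).astype(np.uint8); x,y,w,h=cv2.boundingRect(m); x=max(x-10,0);y=max(y-10,0)
        ms.append((c,f,x,y,cv2.resize(m[y:y+h+20,x:x+w+20],None,fx=S,fy=S,interpolation=cv2.INTER_NEAREST)))
    def cost(q):
        r=0;c,s=np.cos(q[2]),np.sin(q[2])
        for cp,f,x,y,M in ms:
            P=np.array([proj(cp,[q[0]+c*i-s*j,q[1]+s*i+c*j,z],f) for i in(-dims[0]/2,dims[0]/2) for j in(-dims[1]/2,dims[1]/2) for z in(z0,z0+dims[2])])
            H=np.zeros_like(M);cv2.fillConvexPoly(H,cv2.convexHull(((P+.5-[x,y])*S).astype(np.int32).reshape(-1,1,2)),1)
            r+=1-(M&H).sum()/(M|H).sum()
        return r
    g=np.array(g);r=minimize(cost,g,method='Nelder-Mead',options=dict(initial_simplex=[g,g+[.01,0,0],g+[0,.01,0],g+[0,0,.15]],xatol=1e-4))
    return r.x,r.fun
E
python3 - <<'E'
from fit import *
w=load('w1');s=load('s0');t=load('t0');W=(w,(260,125),True);A=(s,(217,294),False);B=(t,(170,194),False)
for v in([W],[W,A],[W,A,B]):
  for h in(.055,.06,.065): print(len(v),h,fitbox(v,[.529,.346,.05],(.046,.08,h)))
E
```

```text
1 0.055 (array([0.53026006, 0.35538224, 0.04728031]), np.float64(0.15912642201031002))
1 0.06 (array([0.53062547, 0.35423288, 0.04230352]), np.float64(0.13349349729449478))
1 0.065 (array([0.53041097, 0.35302505, 0.03877076]), np.float64(0.10866376196002014))
2 0.055 (array([0.5307684 , 0.3468426 , 0.02614901]), np.float64(0.27201485494380473))
2 0.06 (array([0.53007357, 0.34641421, 0.04004164]), np.float64(0.2122749234348954))
2 0.065 (array([0.53013504, 0.34765054, 0.05442086]), np.float64(0.17240416116209223))
3 0.055 (array([0.52954775, 0.34665909, 0.04988899]), np.float64(0.3283007799165628))
3 0.06 (array([0.52983267, 0.34622099, 0.04981893]), np.float64(0.281574713292738))
3 0.065 (array([0.52965914, 0.34692854, 0.0484987 ]), np.float64(0.27375683851010724))
```

servo_tool(plan=[0,0,0,3,0.4,3,8.5,0,0,0,3.9,0.5,7,8.5,0,0,0,3.9,0.5,11,8.5,0,0,0,3.9,0.5,15,8.5,0,0,0,3.9,0.5,18,8.5,0,0,0,3.9,0.5,20,8.5,0,0,0,3.9,0.5,20.5,8.5,0,0,0,3.9,0.5,20.5,8.5])

```text
clock: 3.4
tcp_pos: [0.5326, 0.3387, 0.0259]
ee_rot: [-2.176, -2.265, 0.002]
ft_force: [-0.2, 0.3, 0.9]
width: 0.0852
grasp_force: 0.0
```

servo_tool(plan=[0,0,0,0,0,0,6,0,0,0,0,0,0,4,0,0,0,0,0,0,3,0,0,0,0,0,0,3,0,0,0,0,0,0,3,0,0,0,0,0,0,3,0,0,0,0,0,-3,3,0,0,0,0,0,-7,3], grip_force=35)

```text
clock: 4.2
tcp_pos: [0.532, 0.3382, 0.0959]
ee_rot: [-2.176, -2.265, 0.005]
ft_force: [0.3, -0.3, -2.6]
width: 0.0458
grasp_force: 37.7
```

Run:
```python
from h import *
s=bot.read_state();print(s['clock'],s['tcp_pos'],s['width'],s['grasp_force'],s['joint_positions'].round(3))
c=save('wrist','w2')
q=np.load('press.npy');R=np.array([[np.cos(q[2]),-np.sin(q[2])],[np.sin(q[2]),np.cos(q[2])]])
x=q[:2]+R@[0,.085]; print(x); go([*x,.13],q[2])
cv2.imwrite('pics/w2b.png',cv2.resize(cv2.imread('pics/w2.png'),(640,480)))
```

```text
4.2 [0.53195074 0.33815364 0.09593583] 0.04579405215914504 37.72283434867859 [-0.271  0.758 -0.598  1.664  0.523  0.887 -1.041]
[0.53509324 0.01500785]
rot [ 0.004 -0.004  0.22 ] shift [-32.51  -1.22  -2.76]
rot [ 0.005  0.006 -2.922] shift [-32.51  -1.22  -2.76]
```

View pics/w2b.png

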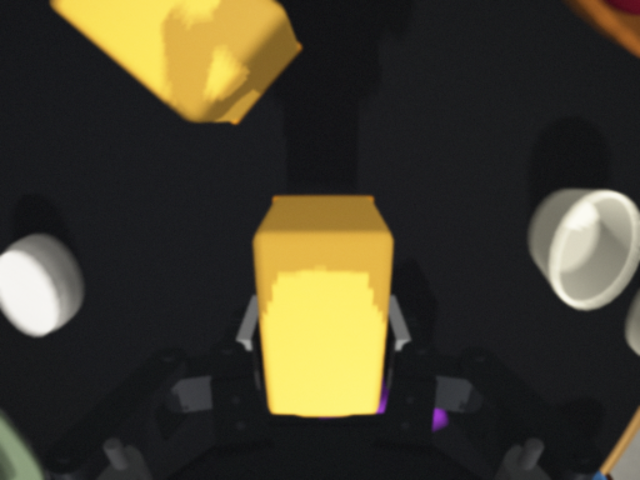

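Cheese held squarely: top face rows 235–415, columns 255–390. Next I measure its offset from the tool.

Run:
```python
from fit import *
w=load('w2');W=(w,(256,270),True)
for z0 in(.067,.07,.073): print(fitbox([W],[.532,.35,.045],(.046,.08,.06),z0))
for p in((325,415),(325,237)): print(atz(w,(p[0]/1.25,p[1]/1.25),.13,True))
print(atz(w,(325/1.25,197/1.25),.07,True))
a=save('side','s1')
m=cv2.inRange(cv2.cvtColor(a['img'],cv2.COLOR_RGB2HSV),(18,60,60),(36,255,255))
for z0 in(.065,.07): 
  p=proj(a,[.532,.348,z0+.05]);print(p,fitbox([(a,p,False)],[.532,.35,.045],(.046,.08,.06),z0))
```

```text
(array([0.53297478, 0.34452767, 0.0389497 ]), np.float64(0.024098311519632376))
(array([0.53294776, 0.34516997, 0.03351194]), np.float64(0.048774280730788266))
(array([0.53323031, 0.34606786, 0.05438485]), np.float64(0.08643951847286946))
[0.53536091 0.30966924 0.13      ]
[0.53209919 0.38454386 0.13      ]
[0.53231423 0.38439159 0.07      ]
(np.float64(213.59997300845956), np.float64(279.2150103434992)) (array([0.5393697 , 0.34771636, 0.14918763]), np.float64(0.2791586195314468))
(np.float64(213.47622827546925), np.float64(278.3521450616157)) (array([0.53751988, 0.34971625, 0.16279974]), np.float64(0.28322321652588445))
```

servo_tool(plan=[0,0,0,-0.5,0,-4,3,0,0,0.03,-5,-0.2,-5.5,3,0,0,0.07,-10,-0.4,-5.5,3,0,0,0.1,-15,-0.6,-5.5,3,0,0,0.14,-20,-0.8,-5.5,3,0,0,0.18,-25,-1,-5.5,3,0,0,0.22,-30,-1,-5.5,3,0,0,0.22,-33.2,-1,-5.5,3])

```text
clock: 5.1
tcp_pos: [0.5358, 0.0025, 0.1512]
ee_rot: [2.416, 2.006, -0.002]
ft_force: [1.1, 0.4, -2.1]
width: 0.0457
grasp_force: 38.1
```

servo_tool(plan=[0,0,0,0,0,0,3,0,0,0,0,0,0,3,0,0,0,0,0,0,3,0,0,0,0,0,0,3,0,0,0,0,0,0,3,0,0,0,0,0,0,3,0,0,0,0,0,0,3,0,0,0,0,0,0,3])

```text
clock: 5.9
tcp_pos: [0.5362, 0.0069, 0.1512]
ee_rot: [-2.412, -2.013, -0.0]
ft_force: [-1.0, -0.4, -2.6]
width: 0.0455
grasp_force: 38.0
```

Run:
```python
from h import *
s=bot.read_state();print(s['clock'],s['tcp_pos'],s['width'],s['joint_positions'].round(3))
q=np.load('press.npy');R=np.array([[np.cos(q[2]),-np.sin(q[2])],[np.sin(q[2]),np.cos(q[2])]])
print('press',R.T@(s['tcp_pos'][:2]-q[:2]))
x=q[:2]+R@[0,.0765]; go([*x,.047],q[2])
c=save('wrist','w3');cv2.imwrite('pics/w3b.png',cv2.resize(cv2.imread('pics/w3.png'),(640,480)))
```

```text
5.9 [0.53615834 0.00687477 0.15121801] 0.04550037985818272 [ 0.314  0.545 -0.597  1.887  0.405  0.832 -0.673]
press [0.00250314 0.07718874]
rot [-0. -0.  0.] shift [-0.07 -0.25 10.42]
rot [ 0.    -0.    -3.142] shift [-0.07 -0.25 10.42]
```

View pics/w3b.png

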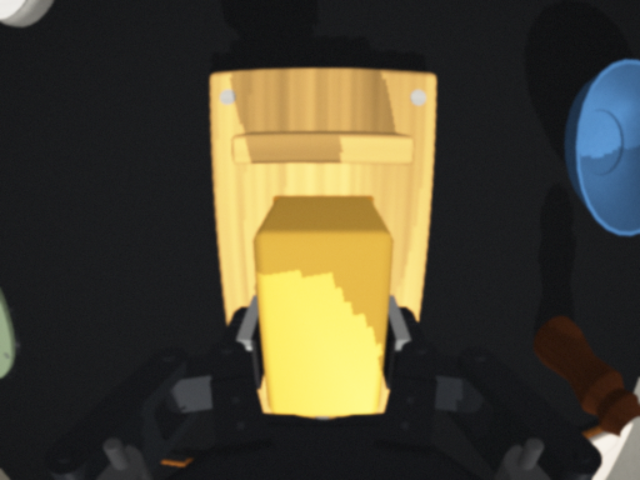

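Cheese is over the board, aligned. The stop's top near edge runs (234,163)–(412,162) and the board's end corners are at (211,72) and (436,72).

Run:
```python
from h import *
w=load('w3');q=np.load('press.npy');R=np.array([[np.cos(q[2]),-np.sin(q[2])],[np.sin(q[2]),np.cos(q[2])]])
for p,z in(((234,163),.075),((412,162),.075),((232,137),.075),((412,133),.075),((211,72),.02),((436,72),.02)):
    x=atz(w,((p[0]+.5)/1.25-.5,(p[1]+.5)/1.25-.5),z,True);print(x.round(4),'press',(R.T@(x[:2]-q[:2])).round(4))
```

```text
[0.495  0.0727 0.075 ] press [-0.0498  0.1346]
[0.6    0.0543 0.075 ] press [0.0569 0.1353]
[0.4972 0.0883 0.075 ] press [-0.0504  0.1503]
[0.6025 0.0716 0.075 ] press [0.0562 0.1527]
[0.4774 0.1408 0.02  ] press [-0.0793  0.1985]
[0.6412 0.1113 0.02  ] press [0.0872 0.1987]
```

servo_tool(plan=[0,0,0,0,0,3,3,0,0,0,0,0,6,3,0,0,0,0,0,8,3,0,0,0,0,0,9,3,0,0,0,0,0,9.7,3,0,0,0,0,0,10.2,3,0,0,0,0,0,10.4,3,0,0,0,0,0,10.4,3])

```text
clock: 6.75
tcp_pos: [0.5365, 0.0067, 0.0477]
ee_rot: [2.412, 2.012, 0.001]
ft_force: [-0.0, -0.1, -2.9]
width: 0.0453
grasp_force: 38.1
```

servo_tool(plan=[0,0,0,0,0,0,3,0,0,0,0,0,0.1,3,0,0,0,0,0,0.1,3,0,0,0,0,0,0.1,5,0,0,0,0,0,0.1,6.2,0,0,0,0,0,0.1,6.2,0,0,0,0,0,0.1,6.2,0,0,0,0,0,0,6.2])

```text
clock: 7.55
tcp_pos: [0.5361, 0.0067, 0.0472]
ee_rot: [-2.412, -2.013, 0.0]
ft_force: [0.2, 0.5, -0.0]
width: 0.0617
grasp_force: 0.0
```

servo_tool(plan=[0,0,0,0,0,-1,6.2,0,0,0,0,0,-3,6.2,0,0,0,0,0,-6,6.5,0,0,0,0,0,-10,7,0,0,0,0,0,-14,8,0,0,0,0,0,-18,8.5,0,0,0,0,0,-20,8.5,0,0,0,0,0,-20,8.5])

```text
clock: 8.35
tcp_pos: [0.5372, 0.007, 0.2507]
ee_rot: [2.41, 2.011, 0.006]
ft_force: [-0.3, -0.3, -0.8]
width: 0.085
grasp_force: 0.0
```

Run:
```python
from h import *
q=np.load('press.npy');R=np.array([[np.cos(q[2]),-np.sin(q[2])],[np.sin(q[2]),np.cos(q[2])]])
q[:2]+=R@[.003,0];np.save('press.npy',q)
s=bot.read_state();print(s['clock'],s['tcp_pos'],s['width'],s['joint_positions'].round(3))
x=q[:2]+R@[0,-.134];print('bar/handle mid',x); go([*x,.26],q[2]+np.pi/2)
c=save('wrist','w4')
im=cv2.imread('pics/w4.png');cv2.imwrite('pics/w4b.png',cv2.resize(im,(640,480)))
```

```text
8.35 [0.53720802 0.00697136 0.25073236] 0.0849598082292415 [ 0.372  0.421 -0.662  1.789  0.299  1.028 -0.583]
bar/handle mid [ 0.49885969 -0.20099476]
rot [ 0.004  0.003 -1.571] shift [-21.15  -0.04  -0.94]
rot [ 0.003 -0.004  1.571] shift [-21.15  -0.04  -0.94]
```

View pics/w4b.png

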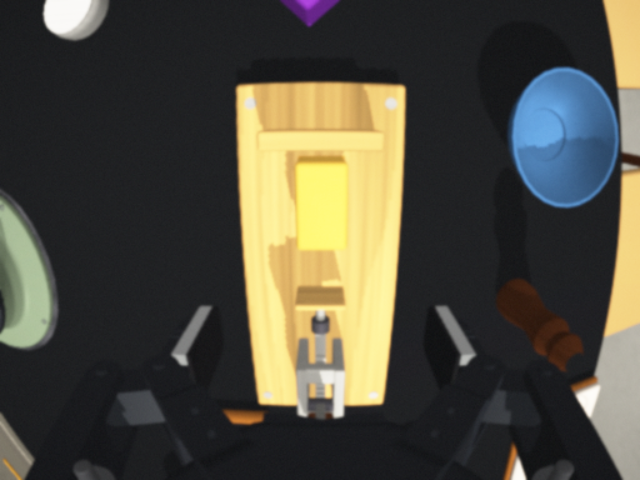

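Cheese stands on the board, straight, about 10 mm short of the stop at (322,203); the pad at (320,295) is clear of it. Moving on to the trigger.

servo_tool(plan=[0,0,-0.14,-3,0,-1,8.5,0,0,-0.28,-6,0,-1,8.5,0,0,-0.42,-9,0,-1,8.5,0,0,-0.56,-12,0,-1,8.5,0,0,-0.7,-15,0,-1,8.5,0,0,-0.84,-18,0,-1,8.5,0,0,-0.98,-21,0,-1,8.5,0,0,-1.12,-22.1,0,-1,8.5])

```text
clock: 9.2
tcp_pos: [0.4952, -0.2135, 0.2561]
ee_rot: [-0.97, -2.986, 0.001]
ft_force: [-0.2, 0.0, 0.5]
width: 0.0849
grasp_force: 0.0
```

servo_tool(plan=[0,0,-0.14,0,0,0,8.5,0,0,-0.28,0,0,0,8.5,0,0,-0.4,0,0,0,8.5,0,0,-0.45,0,0,0,8.5,0,0,-0.45,0,0,0,8.5,0,0,-0.45,0,0,0,8.5,0,0,-0.45,0,0,0,8.5,0,0,-0.45,0,0,0,8.5])

```text
clock: 10.0
tcp_pos: [0.4966, -0.2106, 0.2572]
ee_rot: [-0.285, -3.129, 0.0]
ft_force: [-0.1, 0.5, -0.5]
width: 0.0848
grasp_force: 0.0
```

Run:
```python
from h import *
q=np.load('press.npy');R=np.array([[np.cos(q[2]),-np.sin(q[2])],[np.sin(q[2]),np.cos(q[2])]])
s=bot.read_state();print(s['clock'],s['tcp_pos'],s['width'],s['joint_positions'].round(3))
x=q[:2]+R@[0,-.144];go([*x,.136],q[2]+np.pi/2)
c=save('wrist','w5');d=save('side','s5')
im=cv2.imread('pics/w5.png');k=cv2.imread('pics/s5.png')[130:260,205:330]
cv2.imwrite('pics/w5b.png',np.hstack([cv2.resize(im,(400,300)),cv2.resize(k,(312,300),interpolation=cv2.INTER_CUBIC)]))
# predicted side projections in crop coordinates
for n,l in(('bar',[0,-.113,.15]),('barL',[.022,-.113,.15]),('handletop',[0,-.159,.19])):
    X=[*(q[:2]+R@l[:2]),l[2]];print(n,proj(d,X),proj(load('s0'),X),'top',proj(load('t0'),X))
```

```text
10.0 [ 0.49655886 -0.21061035  0.25716385] 0.08481482966170484 [ 0.992  0.51  -0.979  1.762  0.466  1.123  1.251]
rot [-0.    -0.    -0.002] shift [-6.000e-02 -1.000e-02  1.212e+01]
rot [-0.    0.    3.14] shift [-6.000e-02 -1.000e-02  1.212e+01]
bar (np.float64(290.1792320745015), np.float64(164.68948939073852)) (np.float64(290.1792320745015), np.float64(164.68948939073852)) top (np.float64(306.91295487760544), np.float64(195.02302175438393))
barL (np.float64(285.2673572975491), np.float64(162.33407017366554)) (np.float64(285.2673572975491), np.float64(162.33407017366554)) top (np.float64(307.8521680480558), np.float64(189.17950266264694))
handletop (np.float64(297.5297766610309), np.float64(150.16114226546216)) (np.float64(297.5297766610309), np.float64(150.16114226546216)) top (np.float64(321.11121612146655), np.float64(195.31939725214997))
```

View pics/w5b.png

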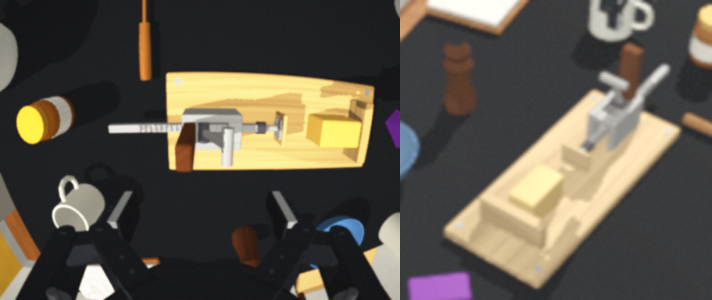

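Left half (wrist): handle top around (186,150), crossbar (229,147), between the finger pads at (120,210) and (284,210). Right half (side): cheese clear of the pad. Next I check handle and bar numerically.

Run:
```python
from h import *
q=np.load('press.npy');R=np.array([[np.cos(q[2]),-np.sin(q[2])],[np.sin(q[2]),np.cos(q[2])]])
w=load('w5')
for n,l in(('bar+',[.022,-.113,.157]),('bar-',[-.022,-.113,.157]),('h++',[.015,-.15,.19]),('h+-',[.015,-.168,.19]),('h-+',[-.015,-.15,.19]),('h--',[-.015,-.168,.19])):
    print(n,np.subtract(proj(w,[*(q[:2]+R@l[:2]),l[2]],True),[200,140])*6)
cv2.imwrite('pics/w5c.png',cv2.resize(w['img'][140:230,200:320,::-1],(720,540),interpolation=cv2.INTER_CUBIC))
```

```text
bar+ [550.16639164 446.11566105]
bar- [560.82967509 156.0693335 ]
h++ [292.56392405 495.92130049]
h+- [153.59661789 495.30275654]
h-+ [289.65600721 273.36938308]
h-- [144.27707722 273.60385647]
```

View pics/w5c.png

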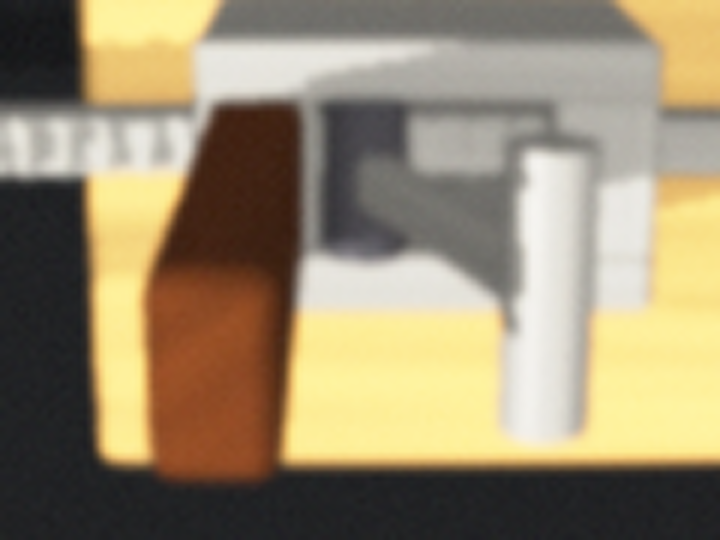

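The handle top is seen at cols 150–275, rows 270–480 and the bar at col ~548, both within about 2 mm of the prediction. Descending.

servo_tool(plan=[0,0,0,0,0,3,8.5,0,0,0,0,0,6,8.5,0,0,0,0,0,8.5,8.5,0,0,0,0,0,10.5,8.5,0,0,0,0,0,11.6,8.5,0,0,0,0,0,12,8.5,0,0,0,0,0,12,8.5,0,0,0,0,0,12,8.5])

```text
clock: 10.9
tcp_pos: [0.497, -0.2108, 0.138]
ee_rot: [0.284, 3.128, -0.001]
ft_force: [-0.1, -0.5, -0.1]
width: 0.0849
grasp_force: 0.0
```

```bash
cat > st.py <<'E'
from h import *
q=np.load('press.npy');R=np.array([[np.cos(q[2]),-np.sin(q[2])],[np.sin(q[2]),np.cos(q[2])]])
s=bot.read_state();p=R.T@(s['tcp_pos'][:2]-q[:2])
print('t',s['clock'],'press xy',p.round(4),'z',s['tcp_pos'][2].round(4),'w',round(s['width'],4),'grip',s['grasp_force'],'f press',(R.T@s['ft_force'][:2]).round(1),s['ft_force'][2].round(1))
Rt=Ro.from_rotvec(s['ee_rot']).as_matrix();print('press +y in tool',(Rt.T@np.r_[R@[0,1],0]).round(2))
E
python3 st.py
```

```text
t 10.9 press xy [-0.    -0.144] z 0.138 w 0.0849 grip 0.0 f press [-0.  -0.5] -0.1
press +y in tool [ 0.  1. -0.]
```

servo_tool(plan=[0,0,0,0,0,0,7.5,0,0,0,0,-0.1,0,6.5,0,0,0,0,-0.2,0,5.7,0,0,0,0,-0.35,0,5,0,0,0,0,-0.5,0,4.3,0,0,0,0,-0.6,0,3.7,0,0,0,0,-0.6,0,3.4,0,0,0,0,-0.6,0,3.4], grip_force=20)

```text
clock: 11.7
tcp_pos: [0.4957, -0.2197, 0.1385]
ee_rot: [0.288, 3.127, -0.007]
ft_force: [-5.5, -15.2, 20.4]
width: 0.0356
grasp_force: 19.1
```

```bash
python3 st.py; python3 -c "
from h import *
d=save('side','s6')"
```

```text
t 11.7 press xy [ 0.0002 -0.153 ] z 0.1385 w 0.0356 grip 19.098691195249557 f press [ -2.7 -16. ] 20.4
press +y in tool [ 0.  1. -0.]
```

servo_tool(plan=[0,0,0,0,0,0,5,0,0,0,0,0.2,0,6,0,0,0,0,0.4,0,7,0,0,0,0,0.6,0,8,0,0,0,0,0.6,0,8.5,0,0,0,0,0.6,0,8.5,0,0,0,0,0.6,0,8.5,0,0,0,0,0.6,0,8.5])

```text
clock: 12.55
tcp_pos: [0.4966, -0.2108, 0.1372]
ee_rot: [-0.284, -3.129, 0.0]
ft_force: [1.1, -0.5, 0.6]
width: 0.0852
grasp_force: 0.0
```

```bash
python3 st.py
python3 - <<'E'
from h import *
q=np.load('press.npy');R=np.array([[np.cos(q[2]),-np.sin(q[2])],[np.sin(q[2]),np.cos(q[2])]])
save('side','s7');o=[]
S=[cv2.resize(cv2.imread(f'pics/s{i}.png')[160:250,215:305],(266,400),interpolation=cv2.INTER_CUBIC) for i in (5,6,7)]
cv2.imwrite('pics/s567.png',np.hstack(S)); d=load('s7')
for y in np.arange(-.02,.07,.01):
    print(y.round(3),[(np.subtract(proj(d,[*(q[:2]+R@[x,y]),.073]),[215,160])*[266/90,400/90]).round() for x in(-.025,.025)])
E
```

```text
t 12.55 press xy [-0.0005 -0.1441] z 0.1372 w 0.0852 grip 0.0 f press [ 1.2 -0.3] 0.6
press +y in tool [ 0.  1. -0.]
-0.02 [array([195., 160.]), array([163., 135.])]
-0.01 [array([191., 167.]), array([158., 142.])]
0.0 [array([186., 175.]), array([154., 149.])]
0.01 [array([182., 182.]), array([149., 156.])]
0.02 [array([178., 189.]), array([145., 163.])]
0.03 [array([173., 196.]), array([140., 170.])]
0.04 [array([169., 204.]), array([136., 177.])]
0.05 [array([164., 211.]), array([131., 184.])]
0.06 [array([159., 219.]), array([126., 191.])]
```

View pics/s567.png

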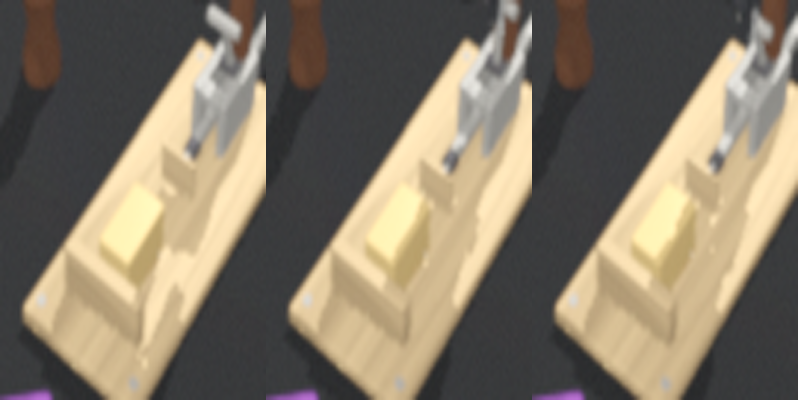

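I've now viewed 11 pictures, one over the limit, so from here I use numbers only. The ratchet works: the pad advanced about 20 mm on the first stroke.

servo_tool(plan=[0,0,0,0,0,0,7.5,0,0,0,0,-0.1,0,6.5,0,0,0,0,-0.3,-0.1,5.7,0,0,0,0,-0.5,-0.2,5,0,0,0,0,-0.7,-0.3,4.3,0,0,0,0,-0.9,-0.4,3.7,0,0,0,0,-0.9,-0.4,3.4,0,0,0,0,-0.9,-0.4,3.4], grip_force=20)

```text
clock: 13.4
tcp_pos: [0.4954, -0.2199, 0.1418]
ee_rot: [0.284, 3.128, -0.001]
ft_force: [-0.7, -1.0, 10.2]
width: 0.0349
grasp_force: 19.8
```

servo_tool(plan=[0,0,0,0,0,0,5,0,0,0,0,0.2,0.1,6,0,0,0,0,0.5,0.2,7,0,0,0,0,0.8,0.4,8,0,0,0,0,0.8,0.4,8.5,0,0,0,0,0.8,0.4,8.5,0,0,0,0,0.8,0.4,8.5,0,0,0,0,0.8,0.4,8.5])

```text
clock: 14.2
tcp_pos: [0.4964, -0.2118, 0.1373]
ee_rot: [0.284, 3.129, -0.0]
ft_force: [-0.4, 0.0, 0.4]
width: 0.0848
grasp_force: 0.0
```

```bash
cat > chk.py <<'E'
import sys; from fit import *
q=np.load('press.npy');R=np.array([[np.cos(q[2]),-np.sin(q[2])],[np.sin(q[2]),np.cos(q[2])]])
def rect(c,n=900):  # press plan view at height z: row=along y, 1mm/px*3
    out=[]
    return out
d=save('side',sys.argv[1]); x=q[:2]+R@[0,.09]
p=proj(d,[*x,.079])
# profile along the pad-top centre line and cheese-top centre line, heights .073 and .08
hsv=cv2.cvtColor(d['img'],cv2.COLOR_RGB2HSV)
def prof(l,z,ys): return [tuple(int(v) for v in hsv[int(round(b)),int(round(a))][1:]) for a,b in (proj(d,[*(q[:2]+R@[l,y]),z]) for y in ys)]
ys=np.arange(-.02,.141,.004)
A=prof(.018,.073,ys);B=prof(0,.08,ys)
for y,a,b in zip(ys,A,B): print(int(round(y*1000)),a,b,end=' | ')
E
python3 st.py; python3 chk.py s8
```

```text
t 14.2 press xy [-0.0005 -0.1451] z 0.1373 w 0.0848 grip 0.0 f press [-0.4 -0. ] 0.4
press +y in tool [ 0.  1. -0.]
-20 (72, 246) (70, 241) | -16 (72, 245) (70, 241) | -12 (71, 249) (72, 244) | -8 (72, 245) (71, 242) | -4 (72, 243) (72, 244) | 0 (72, 243) (71, 241) | 4 (72, 243) (72, 235) | 8 (72, 245) (72, 244) | 12 (74, 242) (73, 234) | 16 (72, 240) (74, 235) | 20 (72, 240) (74, 235) | 24 (72, 243) (73, 242) | 28 (75, 235) (72, 249) | 32 (75, 235) (72, 249) | 36 (80, 214) (76, 224) | 40 (82, 247) (85, 205) | 44 (82, 247) (85, 205) | 48 (72, 255) (83, 251) | 52 (70, 255) (68, 255) | 56 (72, 255) (68, 255) | 60 (72, 255) (67, 255) | 64 (71, 255) (66, 255) | 68 (71, 255) (68, 255) | 72 (71, 255) (68, 255) | 76 (72, 255) (69, 255) | 80 (72, 255) (70, 255) | 84 (73, 255) (70, 255) | 88 (72, 255) (70, 255) | 92 (72, 255) (72, 255) | 96 (73, 255) (71, 255) | 100 (73, 255) (71, 255) | 104 (73, 255) (72, 255) | 108 (74, 255) (71, 255) | 112 (74, 255) (71, 255) | 116 (77, 255) (72, 255) | 120 (87, 255) (74, 255) | 124 (98, 219) (90, 248) | 128 (85, 226) (102, 211) | 132 (83, 224) (102, 211) | 136 (72, 243) (98, 211) | 140 (70, 250) (76, 241) |
```

servo_tool(plan=[0,0,0,0,0,0,7.5,0,0,0,0,-0.1,0,6.5,0,0,0,0,-0.2,-0.1,5.7,0,0,0,0,-0.4,-0.2,5.2,0,0,0,0,-0.6,-0.3,4.7,0,0,0,0,-0.7,-0.4,4.2,0,0,0,0,-0.8,-0.4,3.8,0,0,0,0,-0.8,-0.4,3.4], grip_force=20)

```text
clock: 15.05
tcp_pos: [0.4954, -0.2199, 0.142]
ee_rot: [0.284, 3.128, -0.001]
ft_force: [-2.5, -2.1, 12.9]
width: 0.0345
grasp_force: 21.4
```

```bash
python3 st.py; python3 chk.py s9
```

```text
t 15.05 press xy [ 0.     -0.1532] z 0.142 w 0.0345 grip 21.431877315044403 f press [-2.1 -2.5] 12.9
press +y in tool [ 0.  1. -0.]
-20 (73, 246) (67, 240) | -16 (73, 246) (67, 240) | -12 (71, 249) (71, 243) | -8 (72, 245) (70, 241) | -4 (71, 243) (72, 243) | 0 (71, 243) (70, 241) | 4 (72, 243) (71, 242) | 8 (72, 245) (72, 245) | 12 (73, 242) (71, 244) | 16 (73, 240) (71, 245) | 20 (73, 240) (71, 245) | 24 (73, 239) (71, 242) | 28 (73, 239) (73, 238) | 32 (73, 239) (73, 238) | 36 (74, 239) (72, 238) | 40 (74, 239) (71, 239) | 44 (74, 239) (71, 239) | 48 (76, 249) (72, 243) | 52 (72, 255) (75, 249) | 56 (73, 255) (74, 255) | 60 (72, 255) (66, 255) | 64 (70, 255) (66, 255) | 68 (72, 255) (67, 255) | 72 (71, 255) (68, 255) | 76 (71, 255) (68, 255) | 80 (72, 255) (69, 255) | 84 (72, 255) (68, 255) | 88 (72, 255) (69, 255) | 92 (72, 255) (70, 255) | 96 (72, 255) (70, 255) | 100 (72, 255) (70, 255) | 104 (74, 255) (71, 255) | 108 (73, 255) (72, 255) | 112 (74, 255) (71, 255) | 116 (74, 255) (72, 255) | 120 (74, 255) (72, 255) | 124 (80, 255) (73, 255) | 128 (88, 253) (83, 255) | 132 (94, 228) (83, 255) | 136 (79, 233) (95, 222) | 140 (70, 250) (76, 239) |
```

servo_tool(plan=[0,0,0,0,0,0,5,0,0,0,0,0.3,0.1,6,0,0,0,0,0.6,0.2,7,0,0,0,0,0.9,0.4,8,0,0,0,0,1.1,0.4,8.5,0,0,0,0,1.1,0.4,8.5,0,0,0,0,1.1,0.4,8.5,0,0,0,0,1.1,0.4,8.5])

```text
clock: 15.9
tcp_pos: [0.4969, -0.2089, 0.1372]
ee_rot: [0.284, 3.129, -0.0]
ft_force: [0.8, 1.3, -0.6]
width: 0.0854
grasp_force: 0.0
```

servo_tool(plan=[0,0,0,0,0,0,7.8,0,0,0,0,0,0,7.2,0,0,0,0,-0.1,0,6.8,0,0,0,0,-0.1,0,6.4,0,0,0,0,-0.2,0,6,0,0,0,0,-0.3,-0.1,5.7,0,0,0,0,-0.3,-0.1,5.5,0,0,0,0,-0.3,-0.1,5.5], grip_force=20)

```text
clock: 16.7
tcp_pos: [0.4973, -0.21, 0.1388]
ee_rot: [0.281, 3.127, 0.003]
ft_force: [0.3, 11.3, 10.1]
width: 0.055
grasp_force: 6.8
```

```bash
python3 st.py
```

```text
t 16.7 press xy [ 1.000e-04 -1.431e-01] z 0.1388 w 0.055 grip 6.828231476247311 f press [-1.8 11.2] 10.1
press +y in tool [-0.  1.  0.]
```

servo_tool(plan=[0,0,0,0,0,0,5.4,0,0,0,0,-0.1,0,5.3,0,0,0,0,-0.1,0,5.2,0,0,0,0,-0.2,-0.1,5.1,0,0,0,0,-0.2,-0.1,5.1,0,0,0,0,-0.2,-0.1,5.1,0,0,0,0,-0.2,-0.1,5.1,0,0,0,0,-0.2,-0.1,5.1])

```text
clock: 17.5
tcp_pos: [0.497, -0.2119, 0.1397]
ee_rot: [0.281, 3.127, 0.003]
ft_force: [2.6, 10.5, 6.7]
width: 0.0511
grasp_force: 8.9
```

```bash
python3 st.py;python3 chk.py s10|tr '|' '\n'|awk 'NR>15&&NR<21||NR>34'
```

```text
t 17.5 press xy [ 1.000e-04 -1.451e-01] z 0.1397 w 0.0511 grip 8.923866748809814 f press [ 0.6 10.8] 6.7
press +y in tool [-0.  1.  0.]
 40 (73, 239) (72, 238) 
 44 (73, 239) (72, 238) 
 48 (74, 247) (72, 240) 
 52 (72, 255) (75, 232) 
 56 (71, 255) (75, 253) 
 116 (73, 255) (72, 255) 
 120 (73, 255) (72, 255) 
 124 (77, 255) (72, 255) 
 128 (83, 255) (78, 255) 
 132 (93, 237) (78, 255) 
 136 (81, 227) (92, 231) 
 140 (71, 249) (75, 240)
```

servo_tool(plan=[0,0,0,0,0,0,5,0,0,0,0,-0.1,0,4.9,0,0,0,0,-0.1,0,4.8,0,0,0,0,-0.2,-0.1,4.7,0,0,0,0,-0.2,-0.1,4.7,0,0,0,0,-0.2,-0.1,4.7,0,0,0,0,-0.2,-0.1,4.7,0,0,0,0,-0.2,-0.1,4.7])

```text
clock: 18.35
tcp_pos: [0.4968, -0.2138, 0.141]
ee_rot: [0.281, 3.127, 0.003]
ft_force: [0.9, 10.7, 11.5]
width: 0.0473
grasp_force: 15.7
```

```bash
python3 st.py;python3 chk.py s11|tr '|' '\n'|awk 'NR>15&&NR<21||NR>34'
```

```text
t 18.35 press xy [ 0.0002 -0.147 ] z 0.141 w 0.0473 grip 15.662820786237717 f press [-1.1 10.7] 11.5
press +y in tool [-0.  1.  0.]
 40 (74, 239) (73, 239) 
 44 (74, 239) (73, 239) 
 48 (75, 247) (71, 239) 
 52 (73, 255) (76, 231) 
 56 (70, 255) (75, 253) 
 116 (73, 255) (72, 255) 
 120 (74, 255) (72, 255) 
 124 (77, 255) (72, 255) 
 128 (84, 255) (79, 255) 
 132 (93, 237) (79, 255) 
 136 (81, 226) (92, 232) 
 140 (71, 249) (77, 240)
```

servo_tool(plan=[0,0,0,0,0,0,4.7,0,0,0,0,0,0,4.7,0,0,0,0,0,0,4.7,0,0,0,0,0,0,4.7,0,0,0,0,0,0,4.7,0,0,0,0,0,0,4.7,0,0,0,0,0,0,4.7,0,0,0,0,0,0,4.7])

```text
clock: 19.2
tcp_pos: [0.4967, -0.2138, 0.141]
ee_rot: [0.281, 3.127, 0.003]
ft_force: [0.7, 11.5, 12.7]
width: 0.0474
grasp_force: 15.7
```

```bash
python3 st.py
python3 - <<'E'
from h import *
# ram advance during this stroke: ram/pad image change from the released state before it is small; compare pics s9 (stroke 3 end), s10, s11
q=np.load('press.npy');R=np.array([[np.cos(q[2]),-np.sin(q[2])],[np.sin(q[2]),np.cos(q[2])]])
ys=np.arange(-.02,.06,.002)
for f in('s8','s9','s10','s11'):
    c=load(f);g=cv2.cvtColor(c['img'],cv2.COLOR_RGB2GRAY).astype(np.float32)
    P=np.array([proj(c,[*(q[:2]+R@[0,y]),.057]) for y in ys],np.float32)
    print(f,cv2.remap(g,P[:,0:1],P[:,1:2],cv2.INTER_LINEAR).ravel().astype(int))
E
```

```text
t 19.2 press xy [ 0.0002 -0.147 ] z 0.141 w 0.0474 grip 15.665435045957565 f press [-1.4 11.4] 12.7
press +y in tool [-0.  1.  0.]
s8 [206 199 187 174 160 147 135 130 128 125 125 131 141 154 173 193 207 212
 213 208 197 187 179 179 182 190 201 211 220 221 223 223 224 225 229 231
 233 236 237 237]
s9 [196 198 203 209 214 218 221 222 222 222 221 220 217 210 196 179 161 147
 137 131 129 125 125 135 150 168 184 199 212 217 224 232 233 234 238 238
 239 241 241 241]
s10 [200 200 198 196 197 201 205 211 217 220 221 222 223 222 221 220 216 208
 198 183 164 149 136 132 127 123 133 146 164 184 201 216 221 224 229 231
 233 236 235 234]
s11 [196 198 197 196 195 195 192 193 198 204 211 217 221 221 221 220 219 216
 213 203 186 167 149 140 133 129 134 143 156 176 195 213 219 224 229 231
 233 237 237 238]
```

The spring looks only about 5–6 mm in (the ram collar-to-pad gap went from 21 to 16 mm), so I squeeze a little further.

servo_tool(plan=[0,0,0,0,0,0,4.6,0,0,0,0,-0.1,0,4.5,0,0,0,0,-0.1,0,4.4,0,0,0,0,-0.2,-0.1,4.4,0,0,0,0,-0.2,-0.1,4.3,0,0,0,0,-0.2,-0.1,4.3,0,0,0,0,-0.2,-0.1,4.3,0,0,0,0,-0.2,-0.1,4.3])

```text
clock: 20.0
tcp_pos: [0.4965, -0.2153, 0.142]
ee_rot: [0.281, 3.127, 0.004]
ft_force: [0.7, 14.8, 13.7]
width: 0.0446
grasp_force: 19.1
```

```bash
python3 st.py
python3 - <<'E'
from h import *
save('side','s12')
q=np.load('press.npy');R=np.array([[np.cos(q[2]),-np.sin(q[2])],[np.sin(q[2]),np.cos(q[2])]])
ys=np.arange(-.02,.06,.0005)
for l,z in((0,.057),(-.003,.057),(.003,.057)):
  for f in('s7','s8','s9','s10','s11','s12'):
    c=load(f);g=cv2.cvtColor(c['img'],cv2.COLOR_RGB2GRAY).astype(np.float32)
    P=np.array([proj(c,[*(q[:2]+R@[l,y]),z]) for y in ys],np.float32)
    v=cv2.remap(g,P[:,0:1],P[:,1:2],cv2.INTER_CUBIC).ravel();k=v.argmin()
    a=k-np.argmax(v[k::-1]>170);b=k+np.argmax(v[k:]>170);print(l,f,'collar rear %.1f pad %.1f gap %.1f mm'%(ys[a]*1e3,ys[b]*1e3,(b-a)/2))
E
```

```text
t 20.0 press xy [ 0.0002 -0.1485] z 0.142 w 0.0446 grip 19.059986025094986 f press [-1.9 14.7] 13.7
press +y in tool [-0.  1.  0.]
0 s7 collar rear -20.0 pad -16.0 gap 4.0 mm
0 s8 collar rear -13.5 pad 8.0 gap 21.5 mm
0 s9 collar rear 10.5 pad 30.5 gap 20.0 mm
0 s10 collar rear 19.0 pad 36.5 gap 17.5 mm
0 s11 collar rear 21.5 pad 37.5 gap 16.0 mm
0 s12 collar rear 23.5 pad 37.5 gap 14.0 mm
-0.003 s7 collar rear -20.0 pad -16.5 gap 3.5 mm
-0.003 s8 collar rear -15.5 pad 7.5 gap 23.0 mm
-0.003 s9 collar rear 10.5 pad 31.0 gap 20.5 mm
-0.003 s10 collar rear 18.5 pad 37.0 gap 18.5 mm
-0.003 s11 collar rear 21.5 pad 38.5 gap 17.0 mm
-0.003 s12 collar rear 23.0 pad 39.0 gap 16.0 mm
0.003 s7 collar rear -20.0 pad -17.0 gap 3.0 mm
0.003 s8 collar rear -12.5 pad 7.0 gap 19.5 mm
0.003 s9 collar rear 11.5 pad 30.0 gap 18.5 mm
0.003 s10 collar rear 19.5 pad 36.5 gap 17.0 mm
0.003 s11 collar rear 22.5 pad 37.0 gap 14.5 mm
0.003 s12 collar rear 24.5 pad 36.5 gap 12.0 mm
```

```bash
python3 -c "
from station import bot
print(bot.finish_job())"
```

```text
the job is handed in; nothing more can be done
None
```

I handed the job in at about 20 s. The cheese looks seated against the stop, with the spring an estimated 7–8 mm in and the trigger still squeezed. The judge's verdict isn't known, and I viewed 11 pictures, one over the limit of 10.

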